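# Weigh the strawberry cup from behind the jars

### The arm

A 6-joint arm with a two-finger parallel gripper is mounted at the origin on the work surface. World frame = base frame: x ahead of the robot, y to its left, z up, the work surface at z = 0. Lengths are in m, angles in rad, forces in N, time in s.
With the tool pointing down it reaches from about 0.375 to 0.925 m from the base axis. Payload 5.7 kg.
Tool frame: the origin (TCP) lies midway between the tips of the shut fingers; the grasp point (between the pads) lies 19 mm behind it; z points along the fingers, x is the direction in which the jaws open and shut, and the axes are right-handed (so a half turn about z gives the same grasp; the last joint's range is limited). The gripper opens to 88 mm and grips with 3 to 60 N. Pads are 20 mm wide; open, the fingers measure 115 mm over their backs; the gripper's body (75 mm by 178 mm) begins 61 mm behind the grasp point.
Start: joints at [1.209, 0.359, 1.51, -0, 1.272, -0.115], TCP at [0.147, 0.582, 0.223] pointing down, gripper open.
Joint ranges: [-2.97, 2.97], [-1.01, 2.36], [0.21, 2.38], [-0.96, 4.11], [0.2, 2.71], [-2.98, 2.98]. Speed limits (rad/s): [2.39, 2.39, 3.14, 3.14, 3.14, 3.14].

### API

Orientations are given as a unit quaternion [x, y, z, w].
In Python, from bench import move_ptp, servo_line, goto_joints, move_gripper, sleep, inverse_kinematics, capture, PlanningError, close_job, spot_in, silhouettes, current_clock, current_joint_pos, current_qvel, current_joint_torque, current_position, current_orientation, current_force, current_torque, current_finger_gap gives the robot as it stands. Calls block until the motion is done:
- move_ptp(position, orientation): joint-space move of the TCP to a pose.
- servo_line(position, orientation=None, rate=0.15, contact_N=None): straight line of the TCP; orientation=None keeps the orientation; rate is the mean speed in m/s. With contact_N (N) it stops when the force on the tool has changed by that much, and returns True; else False.
- goto_joints(angles): joint-space move.
- move_gripper(opening): finger opening in m; the grip force is fixed at half the most; returns when the fingers have stopped.
- sleep(seconds).
- inverse_kinematics(position, orientation): joint angles nearest the present ones, or None.
- capture(name): name is "scene" or "top"; returns a dict with "image" (384x512x3 uint8, blue, green, red), "range_z" (384x512 float32, m along the optical axis (not along the pixel's ray), 0 where there is no reading), "intrinsics" (3x3 intrinsics, pixels), "R" (3x3) and "t" (3): a world point X has camera coordinates R X + t. Camera axes: x right, y down, z forward; pixel columns grow to the right and rows downward; lengths in m; the calibration is good to about 2 mm. A picture is of the moment at which its call begins.
A pose or a line that the arm cannot do raises PlanningError and nothing moves.
- close_job(): hands the job in, once; it reports no verdict.
Trained networks look in the newest picture that a camera, given by its name, has taken for a name from the list of things; names that differ only in an ending like _2 or _b are one class to them, and where a whole thing is asked for, a point or a joint stands for the part that bears it (a point fixed in the world has none). Each returns a list of dicts, best first, with "conf" (0 to 1); they miss things now and then, are a little off and sometimes report something else, mostly with a low value. They report only what shows in the picture. A call takes as long as a camera call.
- spot_in(camera, query): "xy" ([column, row] in pixels, amid what is visible of it).
- silhouettes(camera, query): "region" (384x512 bool, what is visible of it) and "xy" ([column, row] in pixels, amid what is visible of it).
Readings, each from a call of its own:
- current_clock(): time.
- current_joint_pos(): joint angles.
- current_qvel(): joint speeds.
- current_joint_torque(): joint torques, N m.
- current_position(): TCP position.
- current_orientation(): TCP orientation.
- current_force(): force on the tool from outside, world axes, zero at the start.
- current_torque(): the same for the moment, N m.
- current_finger_gap(): finger opening in m.
Only numpy, scipy, OpenCV 4.12 (cv2) and the standard library are available. Lean on these libraries where they do the work, as an engineer would, in place of code of your own. Each camera call takes 0.05 s, during which the arm holds its last target. There are 200 camera calls.

### The job

First move the three tall fruit jars out of the way, standing them in the empty grey tray and leaving the strawberry cup where it is. Then take the strawberry cup from its place and set it in the middle of the scale's pan, and after that put each jar back, centred on the coaster of its own colour. Keep the jars and the cup upright throughout and leave the cup standing on the scale.

Things in the scene. Friction and masses are not known exactly. Their poses are not given: they have to be found in the camera images.
- jar_orange: Tall closed papaya jar, loose: orange cylinder with a white paper band and a flat orange lid with a thin white ring; 56 mm diameter all the way up, 130 mm high, 0.2 to 0.4 kg. Origin: centre of its underside, z up. Starts on the orange coaster, upright. Grip it across the diameter near its top; the other jars are as tall, at least 90 mm away centre to centre.
- jar_yellow: Tall closed banana jar, loose: yellow cylinder with a white paper band and a flat yellow lid with a thin white ring; 56 mm diameter all the way up, 130 mm high, 0.2 to 0.4 kg. Origin: centre of its underside, z up. Starts on the yellow coaster, upright. Grip it across the diameter near its top; the other jars are as tall, at least 90 mm away centre to centre.
- jar_green: Tall closed kiwi jar, loose: green cylinder with a white paper band and a flat green lid with a thin white ring; 56 mm diameter all the way up, 130 mm high, 0.2 to 0.4 kg. Origin: centre of its underside, z up. Starts on the green coaster, upright. Grip it across the diameter near its top; the other jars are as tall, at least 90 mm away centre to centre.
- coaster_orange: Flat round orange coaster, home of the orange jar: 68 mm diameter, 3 mm thick, fixed on a round wooden board (216 mm diameter, top 8 mm above the counter). Origin: centre of its underside; a jar stands 3 mm above it. The three coasters lie 62 mm from the board's centre, towards the robot, to the left and to the right; which colour is where varies.
- coaster_yellow: Flat round yellow coaster, home of the yellow jar: 68 mm diameter, 3 mm thick, fixed on a round wooden board (216 mm diameter, top 8 mm above the counter). Origin: centre of its underside; a jar stands 3 mm above it. The three coasters lie 62 mm from the board's centre, towards the robot, to the left and to the right; which colour is where varies.
- coaster_green: Flat round green coaster, home of the green jar: 68 mm diameter, 3 mm thick, fixed on a round wooden board (216 mm diameter, top 8 mm above the counter). Origin: centre of its underside; a jar stands 3 mm above it. The three coasters lie 62 mm from the board's centre, towards the robot, to the left and to the right; which colour is where varies.
- cup: Low white cup heaped with red strawberries, one rigid loose piece, about 0.12 kg: 50 mm diameter at the rim, 48 mm at the foot, rim 40 mm high, berries to 49 mm. Origin: centre of its underside. It starts on the round wooden board, 8 mm above the counter, in the middle of the tall jars, which leave a gripper no room until they are gone. Grip it across its diameter.
- pan (a point): Centre of the top of the round steel pan of the black kitchen scale, 44 mm above the counter; z up. The pan is 116 mm in diameter, rigid and fixed, with a thin dark 60 mm ring marked round its centre. The black case is 170 x 180 mm, 30 mm high.
- tray: Empty grey open tray, fixed: 200 x 200 mm outside, walls 5 mm thick and 16 mm high, floor 5 mm thick (a jar stands 5 mm above the origin). Origin: centre of its underside, on the counter; x and y along its sides. Tray and scale stand on either side of the board, which is where varies. The jars fit in it upright, e.g. 47 mm from its middle along each axis.

How it is judged:
By the outcome, as a careful person would: the job done as asked, in the order asked, and still so for the second after the job is handed in, with the robot touching nothing.
It also fails if it takes over 136 s, if anything falls off the work surface, if the arm or the gripper's body presses on something with over 40 N, if the wrist force passes 120 N, or if a joint passes its speed limit or range.

## Working session

There is one attempt and no reset: what is moved stays moved. The work goes in short steps, each a Python script; the robot and the scene stay as the last script left them, time stands still between calls to the robot, and variables do not carry over. Pictures are saved under pics/ and viewed, about 12 in all and at most 16, crops included, and the job is handed in when it is done.

```bash
mkdir -p pics; ls
cat > look.py <<'E'
import numpy as np, cv2
from bench import *
def pts(c):
    K=c["intrinsics"];z=c["range_z"];v,u=np.indices(z.shape)
    P=np.stack([(u-K[0,2])/K[0,0]*z,(v-K[1,2])/K[1,1]*z,z],-1)
    W=(P-c["t"])@c["R"]; W[z<=0]=np.nan
    return W
def save(c,n): cv2.imwrite(f"pics/{n}.png",c["image"])
E
python3 - <<'E'
from look import *
for cam in("top","scene"):
    c=capture(cam);save(c,cam+"0");W=pts(c)
    print(cam,"campos",(-c["R"].T@c["t"]).round(3),current_clock())
    for q in ["jar_orange","jar_yellow","jar_green","coaster_orange","coaster_yellow","coaster_green","cup","tray","pan"]:
        try:
            for s in silhouettes(cam,q)[:2]:
                p=W[s["region"]];p=p[~np.isnan(p[:,0])]
                zt=np.percentile(p[:,2],97);t=p[p[:,2]>zt-.006]
                print(q,round(s["conf"],2),np.round(s["xy"]),s["region"].sum(),"ztop",zt.round(3),"mid of top",((t[:,:2].min(0)+t[:,:2].max(0))/2).round(4),"ext",np.ptp(t[:,:2],axis=0).round(3),"mean",t[:,:2].mean(0).round(4))
        except Exception as e: print(q,e)
    print("spot pan",spot_in(cam,"pan")[:2])
E
```

```text
pics
top campos [ 0.384 -0.012  0.924] 0.05
jar_orange 0.69 [269. 193.] 990 ztop 0.143 mid of top [ 0.5485 -0.0421] ext [0.054 0.053] mean [ 0.5478 -0.042 ]
jar_green 0.57 [239. 232.] 821 ztop 0.144 mid of top [0.4689 0.0156] ext [0.054 0.052] mean [0.4684 0.0153]
coaster_orange 0.6 [260. 211.] 92 ztop 0.013 mid of top [ 0.5355 -0.0401] ext [0.038 0.063] mean [ 0.5286 -0.0307]
coaster_yellow 0.69 [221. 210.] 153 ztop 0.015 mid of top [0.5407 0.0756] ext [0.056 0.06 ] mean [0.5327 0.0663]
coaster_yellow 0.54 [263. 210.] 148 ztop 0.013 mid of top [ 0.5371 -0.0411] ext [0.044 0.065] mean [ 0.5307 -0.0365]
coaster_green 0.48 [242. 248.] 92 ztop 0.012 mid of top [0.4584 0.0166] ext [0.041 0.066] mean [0.4529 0.0139]
cup 0.79 [241. 205.] 508 ztop 0.057 mid of top [0.525 0.016] ext [0.059 0.046] mean [0.5325 0.017 ]
tray 0.88 [115. 206.] 9387 ztop 0.016 mid of top [0.5258 0.2792] ext [0.213 0.213] mean [0.5246 0.2833]
tray 0.56 [386. 202.] 7496 ztop 0.045 mid of top [ 0.5592 -0.2793] ext [0.115 0.116] mean [ 0.5582 -0.2792]
pan 0.75 [388. 202.] 7379 ztop 0.045 mid of top [ 0.5592 -0.2793] e
[... 338 characters left out ...]
.5467 0.0734]
jar_green 0.88 [226. 160.] 764 ztop 0.143 mid of top [ 0.4801 -0.006 ] ext [0.078 0.084] mean [0.4693 0.0096]
coaster_orange 0.49 [234. 223.] 88 ztop 0.013 mid of top [ 0.552  -0.0486] ext [0.054 0.062] mean [ 0.5589 -0.0625]
cup 0.68 [248. 192.] 270 ztop 0.057 mid of top [0.5329 0.0169] ext [0.036 0.036] mean [0.5358 0.0164]
tray 0.8 [311. 138.] 4354 ztop 0.016 mid of top [0.524  0.2377] ext [0.212 0.289] mean [0.53   0.2756]
pan 0.83 [153. 284.] 6575 ztop 0.046 mid of top [ 0.5578 -0.2834] ext [0.115 0.114] mean [ 0.5593 -0.2847]
pan 0.35 [264. 191.] 99 ztop 0.017 mid of top [0.5474 0.0597] ext [0.06  0.047] mean [0.5566 0.0544]
spot pan [{'xy': [154.9, 286.2], 'conf': 0.59}]
```

View pics/top0.png

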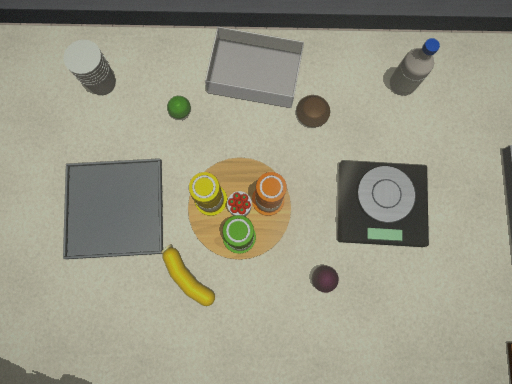

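View pics/scene0.png

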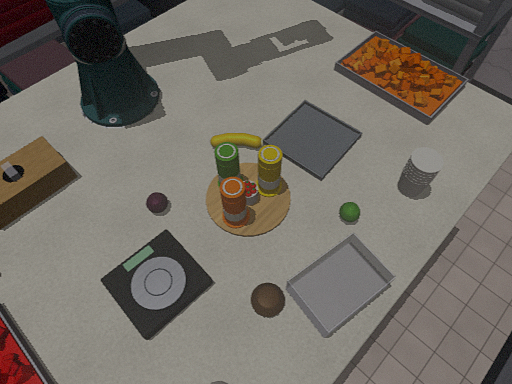

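Top view: the grey tray is left of the board (115,206) and the scale is on the right (388,195). The yellow, green and orange jars are at (205,190), (238,232) and (270,190), with the cup between them. A second, paler tray at (255,70) is a decoy. I'll start with the yellow jar.

```bash
cat > arm.py <<'E'
import numpy as np
from scipy.spatial.transform import Rotation as Rn
from look import *
def quat(yaw):  # jaws open along (cos yaw, sin yaw), tool down
    return (Rn.from_euler('z',yaw)*Rn.from_euler('x',np.pi)).as_quat()
def best(p,yaw):
    qs=[quat(yaw),quat(yaw+np.pi)]; j0=np.array(current_joint_pos()); c=[]
    for q in qs:
        j=inverse_kinematics(p,q)
        if j is not None: c.append((np.abs(np.array(j)-j0).max(),q))
    return min(c,key=lambda t:t[0])[1]
HI=.25   # TCP height for travel
def pick(x,y,ztcp,yaw,op,hi=HI,lift=None):
    q=best([x,y,hi],yaw); move_gripper(op)
    move_ptp([x,y,hi],q)
    hit=servo_line([x,y,ztcp],q,rate=.15,contact_N=10)
    move_gripper(.03)
    g=current_finger_gap(); z=current_position()[2]
    print("pick hit",hit,"gap",round(g,4),"z",round(z,4),"t",current_clock())
    if hit or g<.04: raise SystemExit("stop")
    servo_line([x,y,lift or hi],q,rate=.2); print("held gap",round(current_finger_gap(),4))
    return q
def place(x,y,ztcp,yaw,op,hi=HI):
    q=best([x,y,hi],yaw); move_ptp([x,y,hi],q)
    servo_line([x,y,ztcp+.012],q,rate=.2)
    hit=servo_line([x,y,ztcp-.004],q,rate=.03,contact_N=5)
    print("place hit",hit,"TCP",np.round(current_position(),4),"want z",round(ztcp,4))
    move_gripper(op)
    servo_line([x,y,hi],q,rate=.25); print("t",current_clock())
def see(cams=("top","scene"),qs=("jar_orange","jar_yellow","jar_green"),name=None,h=None):
    for cam in cams:
        c=capture(cam);W=pts(c)
        if name: save(c,name+"_"+cam)
        for q in qs:
            for s in silhouettes(cam,q)[:1]:
                p=W[s["region"]];p=p[~np.isnan(p[:,0])]
                zt=h or np.percentile(p[:,2],95);t=p[abs(p[:,2]-zt)<.007]
                print(cam,q,round(s["conf"],2),"z",zt.round(3) if not h else h,"mid",((t[:,:2].min(0)+t[:,:2].max(0))/2).round(4),"ext",np.ptp(t[:,:2],axis=0).round(3))
GZ=.130-.028-.019 # TCP above jar underside
E
python3 - <<'E'
from arm import *
pick(.5465,.077,.011+GZ,np.pi/2,.078)
place(.572,.328,.005+GZ,np.pi/2,.076)
see(name="a")
E
```

```text
pick hit False gap 0.0554 z 0.0945 t 5.475
held gap 0.0555
place hit True TCP [0.5725 0.3285 0.0879] want z 0.088
t 10.0833
top jar_orange 0.69 z 0.143 mid [ 0.548  -0.0422] ext [0.055 0.053]
top jar_yellow 0.76 z 0.137 mid [0.5714 0.3295] ext [0.054 0.055]
top jar_green 0.71 z 0.143 mid [0.4689 0.0148] ext [0.054 0.054]
scene jar_orange 0.98 z 0.143 mid [ 0.5474 -0.0468] ext [0.054 0.054]
scene jar_yellow 0.84 z 0.136 mid [0.571  0.3247] ext [0.054 0.055]
```

Run:
```python
from arm import *
pick(.4685,.0137,.011+GZ,0,.078)
place(.478,.328,.005+GZ,0,.076)
see(name="b")
pick(.548,-.0434,.011+GZ,np.pi/2,.078)
place(.572,.234,.005+GZ,np.pi/2,.076)
see(name="c",qs=("jar_orange","jar_yellow","jar_green","coaster_orange","coaster_yellow","coaster_green","cup","pan"))
```

```text
pick hit False gap 0.0558 z 0.0944 t 13.6583
held gap 0.0559
place hit True TCP [0.4781 0.3283 0.0879] want z 0.088
t 18.475
top jar_orange 0.71 z 0.143 mid [ 0.5485 -0.0412] ext [0.054 0.051]
top jar_green 0.65 z 0.137 mid [0.4783 0.3296] ext [0.054 0.056]
scene jar_orange 0.94 z 0.143 mid [ 0.5473 -0.047 ] ext [0.054 0.055]
scene jar_yellow 0.86 z 0.136 mid [0.5709 0.3245] ext [0.055 0.056]
scene jar_green 0.6 z 0.137 mid [0.4788 0.3245] ext [0.053 0.053]
pick hit False gap 0.0563 z 0.0945 t 22.2083
held gap 0.056
place hit True TCP [0.5726 0.234  0.088 ] want z 0.088
t 26.9
top jar_orange 0.6 z 0.137 mid [0.568  0.2346] ext [0.046 0.054]
top jar_yellow 0.79 z 0.137 mid [0.571  0.3294] ext [0.053 0.055]
top jar_green 0.73 z 0.137 mid [0.4785 0.3292] ext [0.054 0.055]
top coaster_orange 0.58 z 0.013 mid [ 0.5479 -0.0411] ext [0.066 0.065]
top coaster_yellow 0.92 z 0.013 mid [0.5461 0.078 ] ext [0.066 0.065]
top coaster_green 0.87 z 0.013 mid [0.4706 0.0167] ext [0.066 0.066]
top cup 0.71 z 0.056 mid [0.5325 0.017 ] ext [0.045 0.048]
top pan 0.69 z 0.045 mid [ 0.5589 -0.279 ] ext [0.114 0.115]
scene jar_orange 0.56 z 0.137 mid [0.5729 0.2291] ext [0.052 0.054]
scene jar_yellow 0.73 z 0.136 mid [0.5709 0.3027] ext [0.055 0.1  ]
scene coaster_orange 0.72 z 0.013 mid [ 0.546  -0.0467] ext [0.07  0.065]
scene coaster_yellow 0.9 z 0.013 mid [0.5446 0.0737] ext [0.066 0.066]
scene coaster_green 0.98 z 0.013 mid [0.4671 0.0116] ext [0.065 0.065]
scene cup 0.62 z 0.056 mid [0.5325 0.0126] ext [0.045 0.046]
scene pan 0.89 z 0.046 mid [ 0.5579 -0.2833] ext [0.116 0.114]
```

View pics/c_top.png

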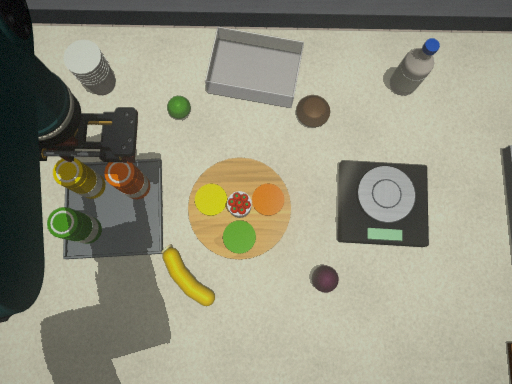

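All three jars now stand in the tray. The jar positions known from the gripper show the top camera reads +1.3 mm in y and the scene camera −3.5 mm. The corrected coaster positions fit a 62 mm circle. Next, the cup.

```bash
python3 - <<'E'
from arm import *
pick(.532,.0158,.017,np.pi/2,.072)
place(.558,-.280,.053,np.pi/2,.068,hi=.2)
move_ptp([.53,-.1,.25],best([.53,-.1,.25],np.pi/2))
see(name="d",qs=("cup","pan","jar_orange","jar_yellow","jar_green"))
E
python3 -c "
import cv2,numpy as np
a=cv2.imread('pics/d_top.png');b=cv2.imread('pics/d_scene.png')
cv2.imwrite('pics/d2.png',np.hstack([cv2.resize(a[140:260,320:450],None,fx=3,fy=3),cv2.resize(b[220:340,95:225],None,fx=3,fy=3)]))"
```

```text
pick hit False gap 0.0486 z 0.0173 t 31.1917
held gap 0.0489
place hit True TCP [ 0.5584 -0.2803  0.0527] want z 0.053
t 36.2
top cup 0.79 z 0.092 mid [ 0.5576 -0.2772] ext [0.038 0.03 ]
top pan 0.77 z 0.045 mid [ 0.5579 -0.2682] ext [0.112 0.092]
top jar_orange 0.9 z 0.137 mid [0.572  0.2349] ext [0.054 0.056]
top jar_yellow 0.56 z 0.137 mid [0.5717 0.3291] ext [0.054 0.057]
top jar_green 0.82 z 0.137 mid [0.4787 0.3296] ext [0.055 0.056]
scene cup 0.77 z 0.092 mid [ 0.5579 -0.2827] ext [0.045 0.044]
scene pan 0.78 z 0.045 mid [ 0.5573 -0.2833] ext [0.116 0.114]
scene jar_orange 0.66 z 0.137 mid [0.5721 0.2299] ext [0.053 0.053]
scene jar_yellow 0.62 z 0.137 mid [0.5721 0.3247] ext [0.052 0.055]
scene jar_green 0.82 z 0.136 mid [0.4982 0.2852] ext [0.1   0.137]
```

View pics/d2.png

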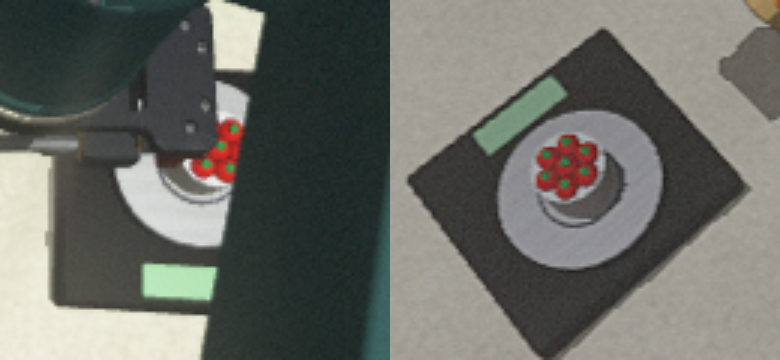

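The cup stands centred in the pan ring (scene crop ~(570,170)). Both cameras agree with the pan centre to about 1 mm. Now the jars go back.

```bash
python3 - <<'E'
from arm import *
h=np.pi/2
for x,y,X,Y,yaw in [(.572,.234,.547,-.0428,h),(.478,.328,.4688,.0150,0),(.5715,.328,.5455,.077,h)]:
    pick(x,y,.005+GZ,yaw,.076)
    place(X,Y,.011+GZ,yaw,.076)
move_ptp([.147,.582,.3],best([.147,.582,.3],h))
print(current_clock())
see(name="e",qs=("jar_orange","jar_yellow","jar_green","coaster_orange","coaster_yellow","coaster_green","cup","pan"))
E
python3 -c "
import cv2,numpy as np
a=cv2.imread('pics/e_top.png');b=cv2.imread('pics/e_scene.png')
cv2.imwrite('pics/e2.png',np.hstack([cv2.resize(a[150:270,180:310],None,fx=3,fy=3),cv2.resize(b[130:250,190:320],None,fx=3,fy=3)]))"
```

```text
pick hit False gap 0.0556 z 0.0886 t 40.9167
held gap 0.0558
place hit True TCP [ 0.5475 -0.0431  0.0941] want z 0.094
t 45.5667
pick hit False gap 0.0553 z 0.0885 t 48.875
held gap 0.0554
place hit True TCP [0.4694 0.0149 0.094 ] want z 0.094
t 53.6417
pick hit False gap 0.0555 z 0.0886 t 56.8
held gap 0.0556
place hit True TCP [0.546  0.0772 0.094 ] want z 0.094
t 61.3667
63.6667
top jar_orange 0.79 z 0.143 mid [ 0.548  -0.0413] ext [0.055 0.054]
top jar_yellow 0.67 z 0.143 mid [0.5465 0.0782] ext [0.054 0.055]
top jar_green 0.79 z 0.143 mid [0.4691 0.0164] ext [0.054 0.053]
top coaster_orange 0.58 z 0.018 mid [ 0.5377 -0.0389] ext [0.042 0.061]
top coaster_yellow 0.62 z 0.015 mid [0.5424 0.0756] ext [0.056 0.06 ]
top coaster_green 0.64 z 0.013 mid [0.4574 0.0175] ext [0.04  0.064]
top cup 0.65 z 0.092 mid [ 0.5589 -0.2787] ext [0.044 0.046]
top pan 0.81 z 0.045 mid [ 0.5592 -0.2793] ext [0.114 0.115]
scene jar_orange 0.65 z 0.143 mid [ 0.5469 -0.0465] ext [0.055 0.054]
scene jar_yellow 0.95 z 0.143 mid [0.5451 0.074 ] ext [0.056 0.055]
scene jar_green 0.79 z 0.143 mid [ 0.48   -0.0027] ext [0.079 0.085]
scene cup 0.97 z 0.092 mid [ 0.5574 -0.282 ] ext [0.045 0.045]
scene pan 0.95 z 0.045 mid [ 0.5574 -0.2833] ext [0.117 0.114]
```

View pics/e2.png

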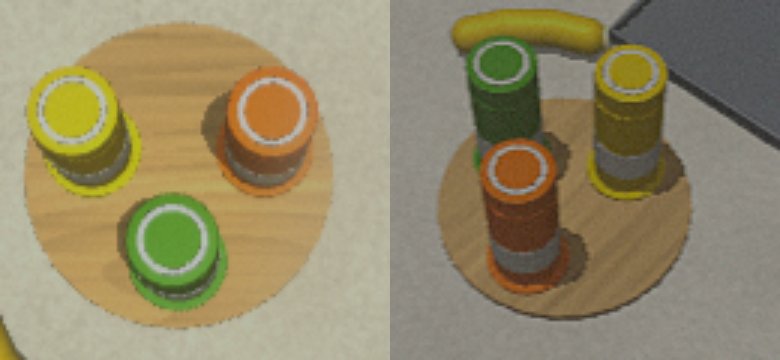

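View pics/e_top.png

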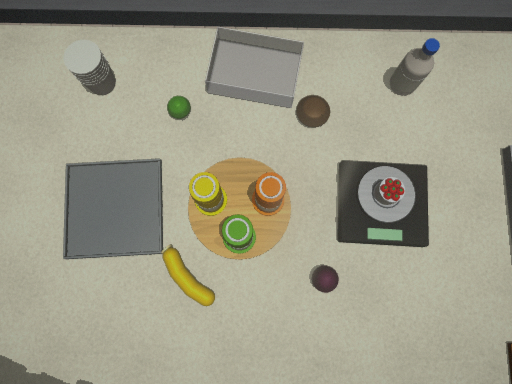

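Everything is in place: each jar stands upright on its own coaster (top view (206,190), (238,233), (270,190)), within about 1.5 mm of the centres measured when the coasters were empty. The cup is on the pan at (390,190). Handing in.

```bash
python3 -c "
from bench import *
print(current_clock(),current_finger_gap()); close_job()"
```

```text
64.5667 0.07591828553209193
the job is handed in; nothing more can be done
```

The job is done and handed in at 64.6 s of the 136 s allowed. I moved the yellow, green and orange jars into the grey tray and set the strawberry cup on the scale's pan. Then I put each jar back on the coaster of its own colour.

- **Jars:** all three stand upright, within about 1.5 mm of their coaster centres. Those centres were measured while the coasters were empty.
- **Cup:** it stands on the pan, about 1 mm from the centre in both cameras.
- **Robot:** the arm is parked clear with the gripper open and empty.

**Disagreements:**
- The two cameras differed by about 5 mm in y. I corrected both against jar positions known from the gripper.
- In the last check, the scene camera's reading for the green jar was unusable because the detected region was too large. The green jar's position therefore rests on the top camera and the gripper's placing pose, which agree.
- The last coaster readings were partly hidden by the jars, so I did not use them.

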